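# Kick down the splash guard's leg and hold the guard upright for clamping

## Robot

A 6-joint arm with a two-finger parallel gripper is mounted at the origin on the work surface. World frame = base frame: x ahead of the robot, y to its left, z up, the work surface at z = 0. Lengths are in mm, angles in degrees, forces in N, time in s.
With the tool pointing down it reaches from about 350 to 850 mm from the base axis. Payload 8.1 kg.
Tool frame: the origin (TCP) lies between the finger pads, 19 mm behind the fingertips; this is the grasp point; z points along the fingers, y is the line along which they close (so a half turn about z gives the same grasp; the last joint's range is limited). The gripper opens to 85 mm and grips with 20 to 120 N. Pads are 22 mm wide; open, the fingers measure 114 mm over their backs; the gripper's body (76 mm by 85 mm) begins 54 mm behind the grasp point. The pads swing forward as they close: fully open they stand 13 mm farther back than shut.
Start: joints at [-4.893, 7.471, 85.268, -0, 87.261, -4.893], TCP at [600.005, 0.022, 249.992] pointing down, gripper open.
Joint ranges: [-169.43, 169.43], [-51.17, 129.36], [1.28, 143.12], [-76.62, 256.62], [0, 156.53], [-152.29, 152.29]. Speed limits (degrees/s): [136.94, 136.94, 159.86, 180, 180, 180].

## Interface

Orientations are given as [roll, pitch, yaw] about the fixed x, y, z axes, in that order (R = Rz(yaw) Ry(pitch) Rx(roll)).
In Python, from bench import r, snapshot, get_calibration gives the robot as it stands.
- The arm moves only by the tool step_arm, never from a script. Its argument "rows" is a list of rows, each a list of 2 entries, a list of its own where there are three numbers: the shift along the tool's x, y, z in mm, then the turn about the tool's z in degrees. In form: [[[tx, ty, tz], yaw], ...]. A call has 1 to 12 rows; each row is the pose to reach, as a shift and turn from the pose commanded when the call began, along the tool's axes at that moment; what a row does not reach only later rows make up. A row lasts 1/10 s, in which the tool goes at most 50 mm and 8.59 degrees, less where a joint would pass 70% of its speed; a pose out of reach is approached as far as the arm can. A call with a gripper value outside its range is refused whole. "fingers" is the opening, from 0 (shut) to 1 (fully open), set as the call begins (left out, the last holds). The fingers move at their own pace and stop on an object; "squeeze" is the grip in N (left out, the last holds). Time passes only in rows, so rows that repeat a pose let the fingers close. It gives the time, the measured TCP pose, the force, the opening and the grip force at its end, in the units of the state.
- r.sense(): the state, without advancing time (a new reading comes with each control period).
- snapshot(name): name is "scene" or "side" or "wrist"; returns the picture (420x560x3 uint8, blue, green, red); there is no depth.
- get_calibration(name): a dict with "fovy" (degrees; the focal length in pixels is half the picture's height over the tangent of half this angle, whatever the lens; pixels are square), "cx", "cy" (the principal point, pixels), "dist" ([k1, k2, p1, p2, k3] as OpenCV has them; the pictures are not rectified), "eye" and "orientation" of the camera in the world. Camera axes: x right, y up, looking along -z (the intrinsics and any distortion apply to the point x, -y, -z); pixel columns grow to the right and rows downward; lengths in mm; the calibration is good to about 2 mm. A picture is of the moment at which its call begins: read the wrist's pose just before it. get_calibration takes no time and is no camera call; for the wrist camera it gives the pose at the moment of the call.
- r.hand_in(): hands the job in; it is judged then, once.
The state is a dict: "time": time; "joint_pos": joint angles; "qd": joint speeds; "joint_efforts": joint torques, N m; "tool_pos": TCP position; "tcp_rot": TCP orientation; "ft_force": force on the tool from outside, world axes, zero at the start; "wrist_torque": the same for the moment, N m; "finger_gap": finger opening in mm; "grip_force": force on a finger pad.
Only numpy, scipy, OpenCV 4.12 (cv2) and the standard library are available. Lean on these libraries where they do the work, as an engineer would, in place of code of your own. Each camera call takes 0.05 s, during which the arm holds its last target. There are 200 camera calls.

## Task

The clear splash guard is leaning on the black heater block with its red kick leg folded up along its back. While it still leans there, flip the leg over centre so that it drops fully down; then take the guard by the blue grip on its top rail, stand it upright on its feet, clear of the block, and keep it gripped there. It is front-heavy and tips over if let go, and I still have to clamp it, so finish while holding it upright, and leave everything else on the bench where it is.

Things in the scene. Friction and masses are not known exactly. Their poses are not given: they have to be found in the camera images.
- guard_frame (a point): guard's own frame: loose splash guard, 0.75 to 1 kg, 284 x 263 mm: tube frame, clear sheet in front. Origin on the foot tube's axis, midway, rubber feet 22 mm across: 11 mm above the bench. x out of the front (to the block), y along the foot tube, z up the guard. Starts leaning 0.35 rad towards the block; upright is z vertical. It pivots on its round feet and, let go, falls onto the block
- guard: the same splash guard with all it carries; same origin, but these axes are level while the guard leans at the start: use guard_frame for its attitude
- guard_grip (a point): middle of the blue grip on the top rail, 245 mm up the guard's z from its origin; the grip is round, 18 mm across, 110 mm long along the guard's y; below it the tubes' plane is open for 30 mm, then the clear sheet begins, its front face 14 mm in front of that plane
- leg (a joint): angle of the red kick leg about its hinge, rad. 0: folded up (start), resting on a lug 15 degrees past top dead centre, towards the guard's -y. It grows as the leg is pushed towards the guard's +y: 0.26 is top dead centre, beyond which the leg's own weight carries it over and down (in about 2 s) to 3.40, straight down; it comes to rest there within 0.05
- leg_hinge (a point): pivot of the kick leg on the middle of the guard's back, at x -22, y 0, z 85 mm in the guard's frame. As on a bicycle stand its axis points back (-x) and 19 degrees up, so the leg swings sideways across the back (over the top towards +y) and, when down, splays 38 degrees out behind the guard
- leg_foot (a point): centre of the leg's black rubber foot, a ball 20 mm across, 108 mm from the pivot on a round red rod 10 mm thick. Folded it is at x -23, y -26, z 190 mm in the guard's frame, its surface 22 mm off the clear sheet. Down, it meets the bench when the guard leans 0.5 degree back from upright, away from the block, and so stops it falling that way
- block: black dry-block heater with vial wells, fixed, 160 x 300 x 130 mm tall (x, y, z); origin at the centre of its underside; the guard leans on the top edge of its -x side
- carton0: lowest of a column of three closed vial cartons, each 90 x 120 x 45 mm; origin at the centre of its underside
- carton1: middle carton of the column
- carton2: top carton of the column
- vial_rack: blue vial rack, 100 x 140 mm, 48 mm tall with its vials; origin at the centre of its underside
- solvent: amber bottle, 72 mm across, 150 mm tall; origin at the centre of its underside
- septa_jar: white jar with green cap, 60 mm across, 65 mm tall; origin at the centre of its underside
- wrench: steel wrench 150 mm long, lying flat along its x
- clamp: red screw clamp lying flat, about 65 x 145 mm, 23 mm tall

How it is judged:
By the outcome, as a careful person would: the job done as asked, in the order asked, and still so for the second after the job is handed in, while the arm keeps its last pose, push and grip.
It also fails if it takes over 48 s, if anything falls off the work surface, if the arm or the gripper's body presses on something with over 40 N, if the wrist force passes 120 N, or if a joint passes its speed limit or range.

## Working session

There is one attempt and no reset: what is moved stays moved. The work goes in short steps, Python scripts to look and compute and a tool call to move; the robot and the scene stay as the last step left them, time stands still between calls to the robot, and variables do not carry over. Pictures are saved under pics/ and viewed, at most 10 in all, crops included, and the job is handed in when it is done.

Besides the shell and the picture viewer there is one more tool, called after "Emit:" as name(argument=value, ...), one argument or row to a line, values as JSON. step_arm: Moves the arm, as the interface text tells. Its arguments: {"type":"object","properties":{"rows":{"type":"array"},"fingers":{"type":"number"},"squeeze":{"type":"number"}},"required":["rows"]}

```bash
mkdir -p pics; ls; python3 - <<'E'
from bench import r,snapshot,get_calibration
import cv2
for n in("scene","side","wrist"):
    print(n,get_calibration(n)); cv2.imwrite(f"pics/{n}0.png",snapshot(n))
s=r.sense(); print(s)
E
```

```text
pics
scene {'fovy': 53.678282815459745, 'cx': 277.763757959396, 'cy': 203.85317418971957, 'dist': array([-0.04515679,  0.        ,  0.        ,  0.        ,  0.        ]), 'eye': array([1580.26438078, -132.8284734 ,  842.09906689]), 'orientation': array([57.34920324,  0.12855619, 82.75907675])}
side {'fovy': 47.915930496788654, 'cx': 289.0114480580493, 'cy': 205.15095488796268, 'dist': array([-0.11852291,  0.        ,  0.        ,  0.        ,  0.        ]), 'eye': array([ 126.9306483 ,  956.10612317, 1012.34793741]), 'orientation': array([  50.56780942,    0.94716439, -156.81792574])}
wrist {'fovy': 70.23008422324102, 'cx': 283.54764384469513, 'cy': 213.34933623709705, 'dist': array([0.01174734, 0.        , 0.        , 0.        , 0.        ]), 'eye': array([599.83623649,  66.48530198, 372.79632813]), 'orientation': array([-15.23036129,   0.16923523,   0.01580625])}
{'time': 0.15, 'joint_pos': array([-4.89394017e+00,  7.50612381e+00,  8.53169907e+01, -5.51288585e-05,
        8.72617183e+01, -4.89358702e+00]), 'qd': array([-0.02572117, -0.09439617, -0.19116051, -0.09048862, -0.01665552,
       -0.03362325]), 'joint_efforts': array([ 1.01583330e-03, -5.70061326e+01, -5.01160097e+01, -1.39109225e-04,
        9.69119486e-03, -7.10949371e-05]), 'tool_pos': array([5.99588291e+02, 4.80388861e-02, 2.49155838e+02]), 'tcp_rot': array([-1.79915472e+02, -7.18183663e-03,  8.99996442e+01]), 'ft_force': array([-0.33701062,  0.48167001, -0.39272868]), 'wrist_torque': array([ 0.02472578, -0.00499809, -0.0080911 ]), 'grip_force': 0.0, 'finger_gap': 85.44496475099878}
```

View pics/scene0.png

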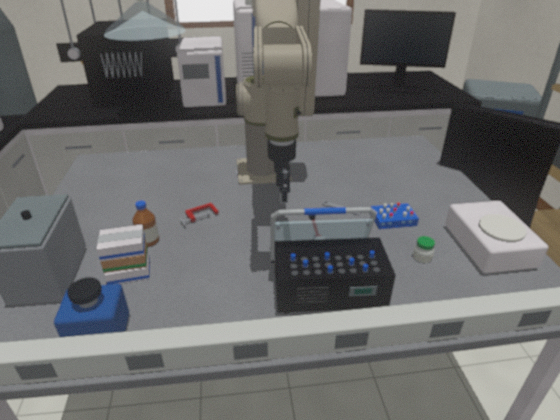

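View pics/side0.png

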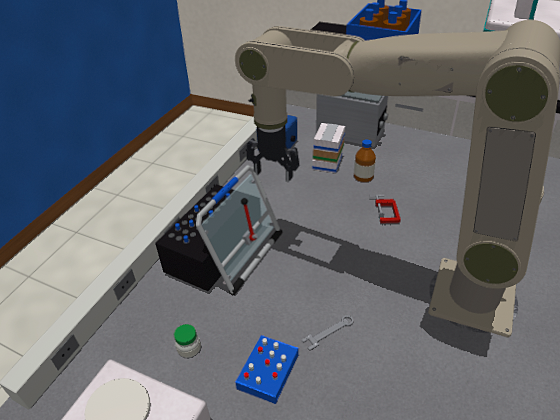

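View pics/wrist0.png

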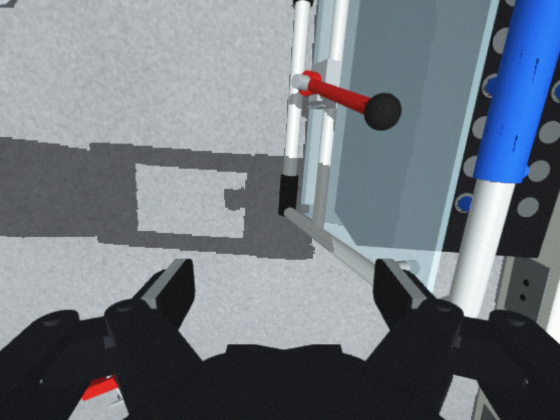

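The scene and side views show the guard leaning towards +x on the block. In the wrist view the leg ball is at (382,111) and the -y end of the grip at about (500,180). In the side view the ball is at (245,201) and the grip at (222,190). In the scene view the grip is at (325,211). I'll fit the guard pose from these.

```bash
cat > h.py <<'E'
import numpy as np,cv2
from scipy.spatial.transform import Rotation as Ro
from scipy.optimize import least_squares
def proj(cal,P):
    f=210/np.tan(np.radians(cal["fovy"]/2)); R=Ro.from_euler('xyz',cal["orientation"],degrees=True).as_matrix()
    c=(np.atleast_2d(P)-cal["eye"])@R*[1,-1,-1]
    K=np.array([[f,0,cal["cx"]],[0,f,cal["cy"]],[0,0,1.]])
    return cv2.projectPoints(c.reshape(-1,1,3),np.zeros(3),np.zeros(3),K,np.array(cal["dist"]))[0].reshape(-1,2)
def gp(p,P):  # p=x,y,yaw,lean(rad)
    return Ro.from_euler('ZY',[p[2],p[3]]).apply(P)+[p[0],p[1],11]
G={"ball":(-23,-26,190),"g-":(0,-55,245),"g+":(0,55,245),"gm":(0,0,245),"hinge":(-22,0,85)}
def blue(im,roi,lo=(100,120,40),hi=(130,255,255)):
    x0,y0,x1,y1=roi; m=cv2.inRange(cv2.cvtColor(im[y0:y1,x0:x1],cv2.COLOR_BGR2HSV),lo,hi)
    n,l,s,c=cv2.connectedComponentsWithStats(m); i=1+np.argmax(s[1:,4])
    pts=np.argwhere(l==i)[:,::-1]+[x0,y0]; return pts.mean(0),cv2.minAreaRect(pts.astype(np.float32)),len(pts)
def ends(rect):
    b=cv2.boxPoints(rect); a=[(b[i]+b[(i+1)%4])/2 for i in range(4)]
    return (a[0],a[2]) if np.linalg.norm(a[0]-a[2])>np.linalg.norm(a[1]-a[3]) else (a[1],a[3])
E
python3 - <<'E'
from h import *; from bench import get_calibration
im={n:cv2.imread(f"pics/{n}0.png") for n in("scene","side","wrist")}; C={n:get_calibration(n) for n in im}
O=[("wrist","ball",(382,111))]
for n,roi in(("scene",(290,200,360,222)),("side",(195,160,250,215))):
    c,rc,k=blue(im[n],roi); e=ends(rc); print(n,c,e,k)
    e=sorted(e,key=lambda q:q[0])
    # scene: image right = +y ; side: left = +y
    for nm,q in zip(("g-","g+") if n=="scene" else ("g+","g-"),e): O.append((n,nm,q))
d=im["side"][190:212,235:256].max(2); y,x=np.nonzero(d<60); print("ball side",x.mean()+235,y.mean()+190,len(x)); O.append(("side","ball",(x.mean()+235,y.mean()+190)))
f=lambda p:np.concatenate([proj(C[n],gp(p,G[k]))[0]-q for n,k,q in O])
s=least_squares(f,[650,60,0,.35],loss="soft_l1",x_scale=[100,100,1,1]); print(s.x,np.degrees(s.x[2:]))
for o,e in zip(O,s.fun.reshape(-1,2)): print(o[:2],e.round(1))
for k in G: print(k,gp(s.x,G[k])[0] if gp(s.x,G[k]).ndim>1 else gp(s.x,G[k]).round(1), proj(C["wrist"],gp(s.x,G[k])).round())
E
```

```text
scene [324.12       210.56888889] (array([345., 211.], dtype=float32), array([305., 211.], dtype=float32)) 225
side [224.87447699 189.75732218] (array([237.75002, 178.75   ], dtype=float32), array([214.75002, 201.75   ], dtype=float32)) 239
ball side 243.97435897435898 201.12820512820514 39
[ 6.08386542e+02  1.05618630e+02 -4.06046994e-02  3.67485338e-01] [-2.32647791 21.05535892]
('wrist', 'ball') [-0.4 -0.1]
('scene', 'g-') [-1.2  0.7]
('scene', 'g+') [ 0.2 -1.3]
('side', 'g+') [-1.4 -0.4]
('side', 'g-') [-3.  -0.1]
('side', 'ball') [-0.3 -0.6]
ball [654.1  77.7 196.6] [[382. 111.]]
g- [694.1  47.1 239.6] [[496. 177.]]
g+ [698.6 157.  239.6] [[ 574. -145.]]
gm [696.3 102.  239.6] [[529.  38.]]
hinge [618.4 105.2  98.2] [[306.  85.]]
```

Emit:
step_arm(
  rows=[
    [[0, 0, -5], -8],
    [[10, 0, -10], -16],
    [[20, 0, -10], -24],
    [[30, 0, -10], -32],
    [[30, 0, -10], -40],
    [[30, 0, -10], -48],
    [[30, 0, -10], -56],
    [[30, 0, -10], -64],
    [[30, 0, -10], -72],
    [[30, 0, -10], -80],
    [[30, 0, -10], -87],
    [[30, 0, -10], -92.3],
  ],
  fingers=0,
)

```text
time: 1.35
tool_pos: [599.8, 30.0, 259.5]
tcp_rot: [180.0, -0.0, -177.4]
ft_force: [-0.1, 0.3, -0.4]
finger_gap: -0.1
grip_force: 0.0
```

```bash
python3 - <<'E'
from bench import r,snapshot,get_calibration
from h import *
c=get_calibration("wrist"); im=snapshot("wrist"); p=[608.4,105.6,-.0406,.3675]
for k in G:
    q=proj(c,gp(p,G[k]))[0]; print(k,q.round())
    cv2.circle(im,tuple(int(v) for v in q),4,(0,255,255),1)
cv2.imwrite("pics/w1.png",im); print(c)
E
```

```text
ball [347. 312.]
g- [304. 410.]
g+ [485. 423.]
gm [395. 416.]
hinge [358. 224.]
{'fovy': 70.23008422324102, 'cx': 283.54764384469513, 'cy': 213.34933623709705, 'dist': array([0.01174734, 0.        , 0.        , 0.        , 0.        ]), 'eye': array([533.95644339,  27.40226917, 383.33086406]), 'orientation': array([-1.50380197e+01,  7.01999473e-02,  9.25985146e+01])}
```

View pics/w1.png

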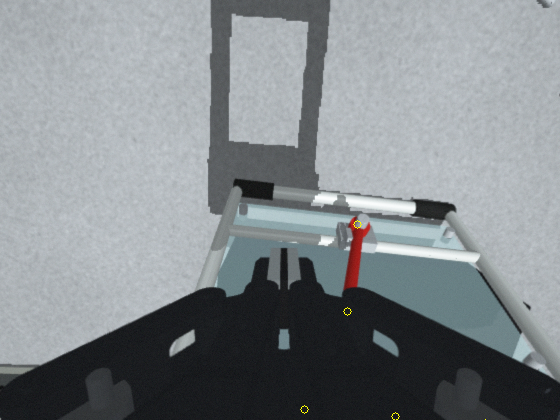

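The hinge prediction matches at (358,224), with the rod running under the right finger. I'll descend beside the ball, on its -y side.

Emit:
step_arm(
  rows=[
    [[-20, 0, 0], 0],
    [[-45, 0, 10], 0],
    [[-45, 0, 30], 0],
    [[-45, 0, 50], 0],
    [[-45, 0, 50], 0],
  ],
)

```text
time: 1.9
tool_pos: [642.9, 31.9, 205.6]
tcp_rot: [180.0, -0.4, -177.8]
ft_force: [-0.3, 0.6, -0.9]
finger_gap: 0.1
grip_force: 0.0
```

Emit:
step_arm(
  rows=[
    [[0, 10, 0], 0],
    [[0, 20, 0], 0],
    [[0, 26, 0], 0],
    [[0, 32, 0], 0],
    [[0, 38, 0], 0],
    [[0, 44, 0], 0],
    [[0, 50, 0], 0],
    [[0, 56, 0], 0],
    [[0, 62, 0], 0],
    [[0, 65, 0], 0],
  ],
)

```text
time: 2.9
tool_pos: [642.3, 97.5, 209.9]
tcp_rot: [180.0, -0.0, -177.7]
ft_force: [-0.4, -0.4, -0.3]
finger_gap: 0.1
grip_force: 0.0
```

```bash
python3 - <<'E'
from bench import r,snapshot,get_calibration
from h import *
print(r.sense()["ft_force"],r.sense()["time"])
a=snapshot("side")[130:330,130:330]; b=snapshot("wrist")
cv2.imwrite("pics/s2.png",np.hstack([cv2.resize(a,(400,400)),cv2.resize(b,(400,300)).copy() if 0 else cv2.resize(b,(400,400))]))
E
```

```text
[-0.43683738 -0.36051434 -0.26320937] 2.9
```

View pics/s2.png

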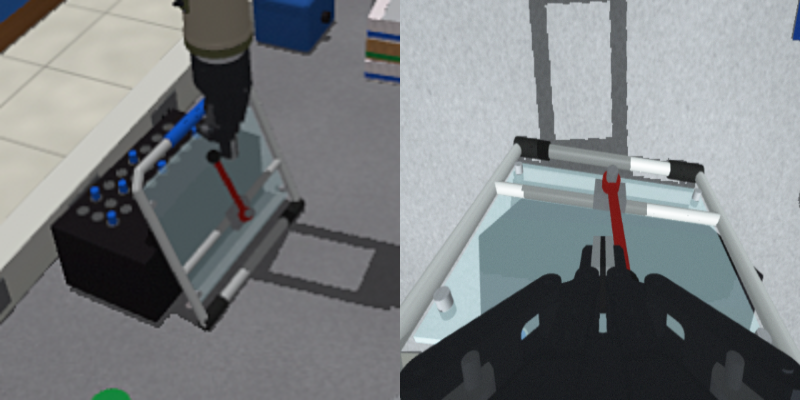

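The leg is past top dead centre and falling towards +y. I'll retreat towards -y, go up, and turn back for the grip.

Emit:
step_arm(
  rows=[
    [[0, -15, 0], 0],
    [[10, -30, -10], 0],
    [[10, -30, -40], 8],
    [[10, -30, -80], 16],
    [[10, -30, -120], 24],
    [[10, -20, -130], 32],
    [[10, -10, -130], 40],
    [[10, 0, -130], 48],
    [[10, 0, -130], 56],
    [[10, 0, -130], 64],
    [[10, 0, -130], 72],
    [[10, 0, -130], 80],
  ],
)

```text
time: 4.2
tool_pos: [632.5, 94.9, 340.0]
tcp_rot: [-180.0, 0.0, 101.9]
ft_force: [-0.6, 0.1, -0.4]
finger_gap: -0.0
grip_force: 0.0
```

Emit:
step_arm(
  rows=[
    [[0, 0, 0], 8],
    [[0, 0, 0], 14.6],
    [[0, 0, 0], 14.6],
    [[0, 0, 0], 14.6],
    [[0, 0, 0], 14.6],
    [[0, 0, 0], 14.6],
    [[0, 0, 0], 14.6],
    [[0, 0, 0], 14.6],
  ],
  fingers=1,
)

```text
time: 5.0
tool_pos: [632.4, 96.4, 340.0]
tcp_rot: [-180.0, 0.0, 87.7]
ft_force: [-0.0, 1.0, -0.2]
finger_gap: 85.6
grip_force: 0.0
```

```bash
python3 - <<'E'
from bench import r,snapshot,get_calibration
from h import *
c=get_calibration("wrist"); b=snapshot("wrist"); cv2.imwrite("pics/w3.png",b); im=snapshot("side"); cv2.imwrite("pics/s3.png",im)
p=[608.4,105.6,-.0406,.3675]
for k in G: print(k,proj(c,gp(p,G[k]))[0].round(), proj(get_calibration("side"),gp(p,G[k]))[0].round())
try: print(blue(b,(300,0,560,420)))
except Exception as e: print(e)
cv2.imwrite("pics/v3.png",np.hstack([cv2.resize(im[130:330,130:330],(400,400)),cv2.resize(b,(400,300),).copy() if 0 else cv2.copyMakeBorder(cv2.resize(b,(400,300)),0,100,0,0,0)]))
E
```

```text
ball [308. 225.] [244. 200.]
g- [361. 275.] [235. 179.]
g+ [372. 137.] [213. 201.]
gm [366. 210.] [224. 190.]
hinge [272. 181.] [253. 236.]
(array([367.87094041, 208.13979102]), ((368.3514709472656, 209.48516845703125), (26.26898193359375, 144.18089294433594), 5.710592269897461), 3541)
```

View pics/v3.png

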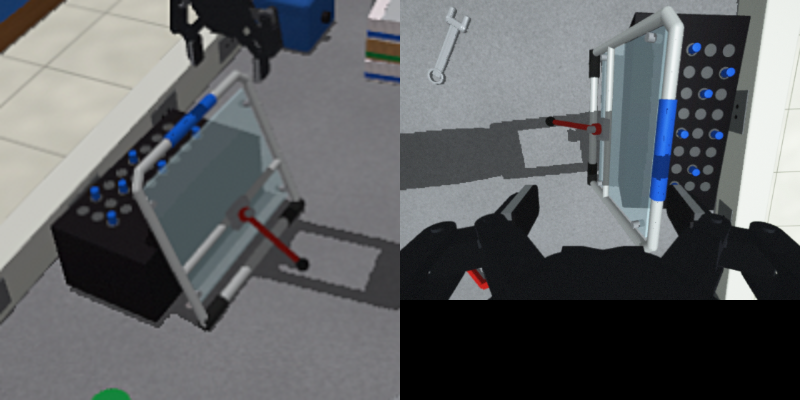

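The leg is fully down, with its foot at about (303,264) in the left crop. The guard hasn't moved: the grip is seen at (368,208) against a predicted (366,210). Now the grasp.

Emit:
step_arm(
  rows=[
    [[4, 32, 0], 0],
    [[8, 64, 0], 0],
    [[8, 64, 20], 0],
    [[8, 64, 50], 0],
    [[8, 64, 75], 0],
    [[8, 64, 90], 0],
    [[8, 64, 100], 0],
    [[8, 64, 100], 0],
    [[8, 64, 100], 0],
  ],
)

```text
time: 6.0
tool_pos: [697.1, 101.8, 241.4]
tcp_rot: [179.9, -0.0, 87.7]
ft_force: [-0.3, -0.5, 1.0]
finger_gap: 85.1
grip_force: 0.0
```

Emit:
step_arm(
  rows=[
    [[0, 0, 0], 0],
    [[0, 0, 0], 0],
    [[0, 0, 0], 0],
    [[0, 0, 0], 0],
    [[0, 0, 0], 0],
    [[0, 0, 0], 0],
    [[0, 0, 0], 0],
    [[0, 0, 0], 0],
  ],
  fingers=0,
  squeeze=30,
)

```text
time: 6.8
tool_pos: [696.9, 101.8, 240.3]
tcp_rot: [180.0, -0.0, 87.7]
ft_force: [1.8, 0.6, 1.7]
finger_gap: 17.4
grip_force: 29.3
```

```bash
python3 - <<'E'
from bench import r,snapshot,get_calibration
from h import *
print({k:np.round(r.sense()[k],2) for k in("time","tool_pos","ft_force","wrist_torque","finger_gap","grip_force")})
im=snapshot("side"); b=snapshot("wrist")
cv2.imwrite("pics/v4.png",np.hstack([cv2.resize(im[130:330,130:330],(400,400)),cv2.copyMakeBorder(cv2.resize(b,(400,300)),0,100,0,0,0)]))
E
```

```text
{'time': np.float64(6.8), 'tool_pos': array([696.89, 101.8 , 240.31]), 'ft_force': array([1.82, 0.58, 1.73]), 'wrist_torque': array([ 0.05, -0.24, -0.23]), 'finger_gap': np.float64(17.35), 'grip_force': np.float64(29.34)}
```

View pics/v4.png

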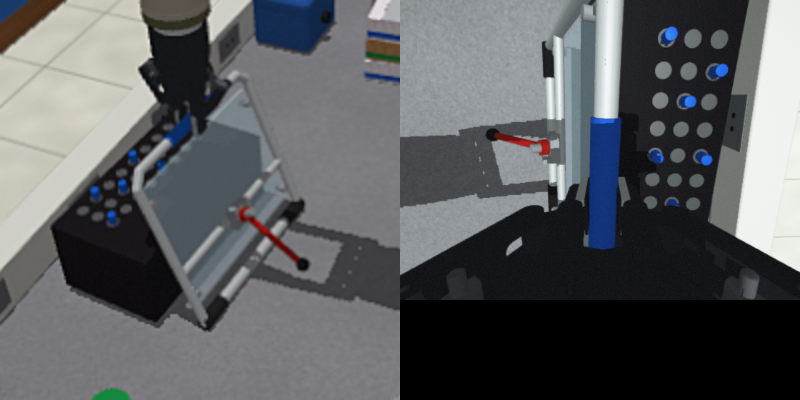

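Emit:
step_arm(
  rows=[
    [[0, -4, -1.3], 0],
    [[0, -8.5, -2.7], 0],
    [[0, -13, -4], 0],
    [[0, -17, -5.3], 0],
    [[0, -21.5, -6.4], 0],
    [[0, -26, -7.5], 0],
    [[0, -30, -8.5], 0],
    [[0, -34.5, -9.4], 0],
    [[0, -39, -10.2], 0],
    [[0, -43.3, -11], 0],
    [[0, -43.3, -11], 0],
  ],
)

```text
time: 8.0
tool_pos: [653.2, 103.6, 251.7]
tcp_rot: [180.0, -0.0, 87.7]
ft_force: [3.2, 3.6, 3.1]
finger_gap: 17.4
grip_force: 30.1
```

Emit:
step_arm(
  rows=[
    [[0, -4.5, -0.6], 0],
    [[0, -9, -1.2], 0],
    [[0, -13, -1.8], 0],
    [[0, -17.5, -2.3], 0],
    [[0, -22, -2.7], 0],
    [[0, -26.5, -3], 0],
    [[0, -31, -3.3], 0],
    [[0, -35.5, -3.5], 0],
    [[0, -35.5, -3.5], 0],
  ],
)

```text
time: 8.9
tool_pos: [617.4, 104.9, 254.8]
tcp_rot: [-180.0, 0.0, 87.7]
ft_force: [1.9, 2.6, 4.7]
finger_gap: 17.1
grip_force: 31.5
```

```bash
python3 - <<'E'
from bench import r,snapshot,get_calibration
from h import *
print({k:np.round(r.sense()[k],2) for k in("time","tool_pos","ft_force","wrist_torque","finger_gap","grip_force")})
im=snapshot("side"); cv2.imwrite("pics/side5.png",im); sc=snapshot("scene"); cv2.imwrite("pics/scene5.png",sc); w=snapshot("wrist"); cv2.imwrite("pics/w5.png",w)
cv2.imwrite("pics/v5.png",np.hstack([cv2.resize(im[150:310,140:300],(400,400),interpolation=cv2.INTER_CUBIC),cv2.copyMakeBorder(cv2.resize(w,(400,300)),0,100,0,0,0)]))
E
```

```text
{'time': np.float64(8.9), 'tool_pos': array([617.38, 104.92, 254.75]), 'ft_force': array([1.86, 2.65, 4.71]), 'wrist_torque': array([ 0.49, -0.64,  0.04]), 'finger_gap': np.float64(17.13), 'grip_force': np.float64(31.5)}
```

View pics/v5.png

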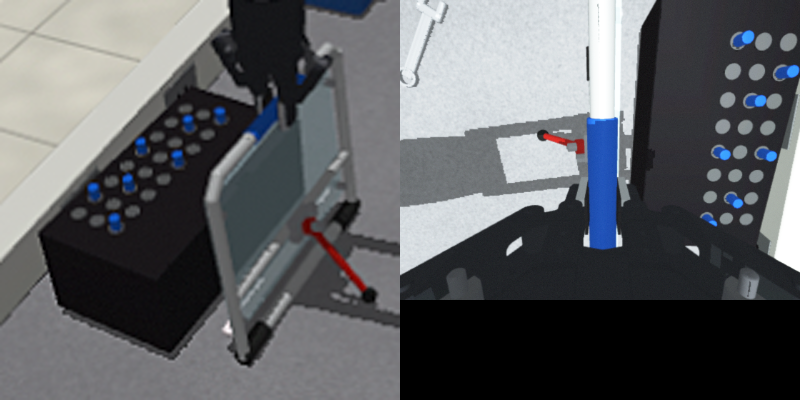

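The guard is nearly upright and the leg is down behind it: ball at about (288,269) in the side view and (200,188) in the wrist view. I'll fit the lean.

```bash
cat >> h.py <<'E'
def dark(im,c,t=60,h=9):
    x,y=c; yy,xx=np.nonzero(im[y-h:y+h+1,x-h:x+h+1].max(2)<t); return xx.mean()+x-h,yy.mean()+y-h,len(xx)
def fit(tcp,C,O):
    D={"ball":(-88.4,0,0),"hinge":(-22,0,85)}
    def f(p):
        a=[(gp(p,(0,0,245))[[0,2]]-np.array(tcp)[[0,2]])*1.0]
        a+=[proj(C[n],gp(p,D[k]))[0]-q for n,k,q in O]; return np.concatenate(a)
    s=least_squares(f,[tcp[0]-8,tcp[1],-.04,.03],x_scale=[100,100,1,1]); return s
E
python3 - <<'E'
from bench import r,get_calibration
from h import *
C={n:get_calibration(n) for n in("side","wrist")}
a=dark(cv2.imread("pics/side5.png"),(288,269),60,6); b=dark(cv2.imread("pics/w5.png"),(200,188)); print(a,b)
s=fit(r.sense()["tool_pos"],C,[("side","ball",a[:2]),("wrist","ball",b[:2])])
print(s.x,np.degrees(s.x[2:]),s.fun.round(1))
im=cv2.imread("pics/w5.png"); print(proj(C["wrist"],gp(s.x,(-22,0,85))),proj(C["side"],gp(s.x,(-22,0,85))),proj(C["side"],gp(s.x,(0,142,0))))
E
```

```text
(np.float64(287.1470588235294), np.float64(268.44117647058823), 34) (np.float64(197.8849557522124), np.float64(187.76991150442478), 113)
[6.00931026e+02 1.09900248e+02 3.17180507e-06 6.90978305e-02] [1.81731044e-04 3.95901406e+00] [-0.   0.7  0.1 -1.  -0.1 -0.3]
[[249.31744107 199.48617865]] [[263.05114512 240.57324731]] [[236.97830091 295.2014352 ]]
```

Emit:
step_arm(
  rows=[
    [[0, -2, -0.1], 0],
    [[0, -4, -0.2], 0],
    [[0, -6, -0.3], 0],
    [[0, -8, -0.4], 0],
    [[0, -8, -0.4], 0],
    [[0, -8, -0.4], 0],
  ],
)

```text
time: 9.65
tool_pos: [609.8, 105.2, 254.8]
tcp_rot: [-180.0, 0.0, 87.7]
ft_force: [2.2, 2.1, 4.5]
finger_gap: 16.8
grip_force: 31.7
```

Emit:
step_arm(
  rows=[
    [[0, -1, 0], 0],
    [[0, -2, 0], 0],
    [[0, -2, 0], 0],
    [[0, -2, 0], 0],
  ],
)

```text
time: 10.05
tool_pos: [607.9, 105.3, 254.8]
tcp_rot: [-180.0, 0.0, 87.7]
ft_force: [0.9, 1.2, 3.5]
finger_gap: 16.6
grip_force: 31.6
```

```bash
python3 - <<'E'
from bench import r,get_calibration,snapshot
from h import *
S=r.sense();C={n:get_calibration(n) for n in("side","wrist")}
si,w=snapshot("side"),snapshot("wrist"); cv2.imwrite("pics/w6.png",w); cv2.imwrite("pics/side6.png",si)
x,y=[int(v) for v in proj(C["side"],(522,104,11))[0]];X,Y=[int(v) for v in proj(C["wrist"],(522,104,11))[0]];print(x,y,X,Y)
a=dark(si,(x,y),60,6); b=dark(w,(X,Y),60,12); print(a,b)
s=fit(S["tool_pos"],C,[("side","ball",a[:2]),("wrist","ball",b[:2])])
print(s.x,np.degrees(s.x[2:]),s.fun.round(1),S["tool_pos"],S["ft_force"],S["wrist_torque"])
E
```

```text
285 266 215 190
(np.float64(286.53333333333336), np.float64(269.02222222222224), 45) (np.float64(206.85714285714286), np.float64(187.3265306122449), 98)
[ 6.01297003e+02  1.09760091e+02 -1.11705013e-04  2.68155074e-02] [-0.00640023  1.5364154 ] [-0.   1.1  0.7 -0.7  0.2 -0.4] [607.86859179 105.27417396 254.81641279] [0.88417204 1.18938699 3.53115611] [ 0.25900248 -0.58688208  0.12406982]
```

Emit:
step_arm(
  rows=[
    [[0, -1, 0], 0],
    [[0, -2, 0], 0],
    [[0, -3, 0], 0],
    [[0, -4, 0], 0],
    [[0, -4, 0], 0],
    [[0, -4, 0], 0],
  ],
)

```text
time: 10.75
tool_pos: [603.8, 105.5, 254.8]
tcp_rot: [-180.0, 0.0, 87.7]
ft_force: [1.8, 0.3, 3.0]
finger_gap: 17.1
grip_force: 31.6
```

Emit:
step_arm(
  rows=[
    [[0, -1, 0], 0],
    [[0, -2, 0], 0],
    [[0, -2, 0], 0],
    [[0, -2, 0], 0],
  ],
)

```text
time: 11.15
tool_pos: [601.8, 105.5, 254.9]
tcp_rot: [-180.0, 0.0, 87.7]
ft_force: [0.5, -0.2, 2.4]
finger_gap: 16.9
grip_force: 31.5
```

```bash
cat > m.py <<'E'
from bench import r,get_calibration,snapshot
from h import *
S=r.sense();C={n:get_calibration(n) for n in("side","wrist")}
si,w=snapshot("side"),snapshot("wrist"); cv2.imwrite("pics/w7.png",w); cv2.imwrite("pics/side7.png",si)
T=S["tool_pos"]
x,y=[int(v) for v in proj(C["side"],(T[0]-90,106,11))[0]];X,Y=[int(v) for v in proj(C["wrist"],(T[0]-92,106,11))[0]]
a=dark(si,(x+2,y+2),60,7); b=dark(w,(X,Y),60,13); print((x,y,X,Y),a,b)
s=fit(T,C,[("side","ball",a[:2]),("wrist","ball",b[:2])])
print(s.x,np.degrees(s.x[2:]),s.fun.round(1),T,S["ft_force"],S["wrist_torque"])
E
python3 m.py
```

```text
(288, 268, 210, 189) (np.float64(287.35), np.float64(270.375), 40) (np.float64(211.39805825242718), np.float64(186.97087378640776), 103)
[6.00175364e+02 1.10070306e+02 9.85876239e-06 6.09774764e-03] [0.00056487 0.3493752 ] [-0.1  1.1  0.2 -1.5  0.  -0.5] [601.76479777 105.53362396 254.85184289] [ 0.49918727 -0.15814783  2.43986492] [-0.0266976  -0.37972387  0.07147302]
```

Emit:
step_arm(
  rows=[
    [[0, -1, 0], 0],
    [[0, -1.5, 0], 0],
    [[0, -1.5, 0], 0],
    [[0, -1.5, 0], 0],
    [[0, -1.5, 0], 0],
  ],
)

```text
time: 11.75
tool_pos: [600.4, 105.6, 254.9]
tcp_rot: [-180.0, 0.0, 87.7]
ft_force: [0.7, -0.8, 2.4]
finger_gap: 16.8
grip_force: 31.4
```

Emit:
step_arm(
  rows=[
    [[0, -1, 0], 0],
    [[0, -1.5, 0], 0],
    [[0, -1.5, 0], 0],
    [[0, -1.5, 0], 0],
    [[0, -1.5, 0], 0],
  ],
)

```text
time: 12.25
tool_pos: [599.0, 105.7, 254.8]
tcp_rot: [180.0, 0.0, 87.7]
ft_force: [2.6, 0.2, 1.1]
finger_gap: 17.0
grip_force: 31.3
```

```bash
python3 m.py; python3 - <<'E'
from h import *
si=cv2.imread("pics/side7.png");w=cv2.imread("pics/w7.png")
cv2.imwrite("pics/v7.png",np.hstack([cv2.resize(si[150:310,140:300],(400,400),interpolation=cv2.INTER_CUBIC),cv2.copyMakeBorder(cv2.resize(w,(400,300)),0,100,0,0,0)]))
E
```

```text
(289, 268, 210, 189) (np.float64(288.04651162790697), np.float64(270.6511627906977), 43) (np.float64(213.46601941747574), np.float64(186.72815533980582), 103)
[ 5.99621306e+02  1.10162421e+02 -4.89251525e-06 -3.19257727e-03] [-0.00028032 -0.1829212 ] [-0.1  1.2 -0.3 -1.5 -0.2 -0.4] [598.96329424 105.67730815 254.83927138] [2.61440617 0.15555685 1.06298359] [-0.19460981 -0.77044364  0.01293397]
```

View pics/v7.png

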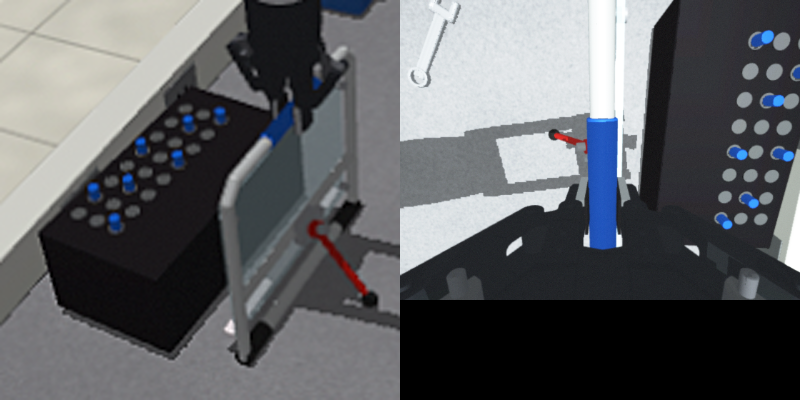

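Emit:
step_arm(
  rows=[
    [[0, 0.5, 0], 0],
    [[0, 1, 0], 0],
    [[0, 1, 0], 0],
    [[0, 1, 0], 0],
    [[0, 1, 0], 0],
    [[0, 1, 0], 0],
    [[0, 1, 0], 0],
    [[0, 1, 0], 0],
    [[0, 1, 0], 0],
    [[0, 1, 0], 0],
  ],
  squeeze=50,
)

```text
time: 13.35
tool_pos: [599.9, 105.6, 254.9]
tcp_rot: [180.0, 0.0, 87.7]
ft_force: [1.7, -1.9, 1.8]
finger_gap: 16.6
grip_force: 48.7
```

```bash
python3 m.py; python3 - <<'E'
from bench import r,snapshot
import cv2,numpy as np
a=snapshot("scene").astype(int);b=cv2.imread("pics/scene0.png").astype(int)
d=(abs(a-b).max(2)>50).astype(np.uint8); n,l,s,c=cv2.connectedComponentsWithStats(d); print([list(x) for x in s[1:] if x[4]>25])
E
```

```text
(288, 268, 210, 189) (np.float64(287.6), np.float64(270.45), 40) (np.float64(212.73267326732673), np.float64(186.85148514851485), 101)
[ 5.99864210e+02  1.10129005e+02  1.46599384e-05 -1.55955461e-04] [ 0.00083995 -0.00893559] [-0.1  1.1  0.1 -1.4 -0.  -0.4] [599.92598243 105.64696951 254.91971166] [ 1.72390721 -1.93240874  1.7764764 ] [-0.27987792 -0.49930408  0.05939377]
[[np.int32(253), np.int32(0), np.int32(24), np.int32(74), np.int32(1009)], [np.int32(296), np.int32(0), np.int32(19), np.int32(20), np.int32(237)], [np.int32(320), np.int32(0), np.int32(4), np.int32(11), np.int32(41)], [np.int32(270), np.int32(23), np.int32(11), np.int32(4), np.int32(26)], [np.int32(298), np.int32(22), np.int32(13), np.int32(3), np.int32(28)], [np.int32(312), np.int32(42), np.int32(6), np.int32(8), np.int32(37)], [np.int32(279), np.int32(44), np.int32(23), np.int32(26), np.int32(349)], [np.int32(348), np.int32(55), np.int32(11), np.int32(17), np.int32(118)], [np.int32(315), np.int32(97), np.int32(26), np.int32(16), np.int32(289)], [np.int32(300), np.int32(129), np.int32(38), np.int32(66), np.int32(1121)], [np.int32(278), np.int32(134), np.int32(19), np.int32(35), np.int32(360)], [np.int32(277), np.int32(171), np.int32(13), np.int32(13), np.int32(57)], [np.int32(253), np.int32(186), np.int32(16), np.int32(39), np.int32(179)], [np.int32(269), np.int32(186), np.int32(21), np.int32(9), np.int32(82)], [np.int32(278), np.int32(209), np.int32(25), np.int32(4), np.int32(77)], [np.int32(305), np.int32(208), np.int32(41), np.int32(12), np.int32(230)], [np.int32(370), np.int32(208), np.int32(7), np.int32(10), np.int32(39)], [np.int32(252), np.int32(224), np.int32(5), np.int32(17), np.int32(33)], [np.int32(251), np.int32(240), np.int32(19), np.int32(30), np.int32(190)]]
```

The guard is upright (lean about 0°) and only the arm and guard have changed in the picture. Handing in.

```bash
python3 -c "
from bench import r
print(r.hand_in())"
```

```text
the job is handed in; nothing more can be done
None
```

I handed the job in at about 13.5 s: the leg was flipped fully down while the guard still leaned, and the guard now stands upright (lean about 0° by camera fit), clear of the block, gripped by the blue grip at about 50 N, with nothing else seen to move on the bench.

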